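# Press a heel lift onto a shoe sole and keep the press held

## Robot

A 7-joint arm with a two-finger parallel gripper is mounted at the origin on the work surface. World frame = base frame: x ahead of the robot, y to its left, z up, the work surface at z = 0. Lengths are in mm, angles in rad, forces in N, time in s.
With the tool pointing down it reaches from about 350 to 900 mm from the base axis. Payload 8.1 kg.
Tool frame: the origin (TCP) lies on the centre line of the jaws, within the pads' length; the fingertips stand 25 mm ahead of it and the grasp point (between the pads) lies 6 mm ahead of it (ctrl.tcp_to_tips is the z of the fingertips in the tool frame, in mm); z points along the fingers, y is the line along which they close (so a half turn about z gives the same grasp; the last joint's range is limited). The gripper opens to 85 mm and grips with 20 to 120 N. Pads are 22 mm wide; open, the fingers measure 114 mm over their backs; the gripper's body (76 mm by 85 mm) begins 54 mm behind the grasp point. The pads swing forward as they close: fully open they stand 13 mm farther back than shut.
Start: joints at [-0.103, 0.434, 0.025, 1.573, -0.012, 1.134, -0.075], TCP at [625.012, -0.026, 256.323] pointing down, gripper open.
Joint ranges: [-2.62, 2.62], [-0.44, 2.09], [-1.27, 1.32], [0.08, 2.57], [-1.32, 4.46], [0.12, 2], [-2.74, 2.74]. Speed limits (rad/s): [2.22, 2.22, 3.01, 3.01, 3.14, 3.14, 3.14].

## Interface

Orientations are given as a unit quaternion [w, x, y, z].
In Python, from plant import ctrl gives the robot as it stands. The module is installed in compiled form; this text tells all that it offers.
- The arm moves only by the shell command python3 -m jog 'ROWS'. ROWS is JSON, a list of rows, each an object of numbers: "ax", "ay", "az": the turn, a rotation vector about the tool's x, y, z normalised to -1 to 1, where 1 is 10 degrees; "tx", "ty", "tz": the shift along the tool's x, y, z normalised to -1 to 1, where 1 is 60 mm; "gripper": the opening, from 0 (shut) to 1 (fully open). In form: [{"ax": .., "ay": .., "az": .., "tx": .., "ty": .., "tz": .., "gripper": ..}, ...]. A call has 1 to 12 rows; each row shifts and turns the commanded pose from where the row before left it, along the tool's axes as they then stand; what a row does not reach is not made up. A row lasts 1/8 s, in which the tool goes at most 62.5 mm and 10.7 degrees, less where a joint would pass 70% of its speed; a pose out of reach is approached as far as the arm can. A call with a number of a shift or a turn outside -1 to 1 is refused whole. A call with a gripper value outside its range is refused whole. The fingers move at their own pace and stop on an object; the grip force is fixed at half the most. Time passes only in rows, so rows that do not move let the fingers close. It gives the time, the measured TCP pose, the force, the opening and the grip force at its end, in the units of the state.
- ctrl.get_state(): the state, without advancing time (a new reading comes with each control period).
- ctrl.capture(name): name is "scene" or "side" or "wrist"; returns (picture, depth): 480x640x3 uint8, blue, green, red; 480x640 float32, mm along the optical axis (not along the pixel's ray), 0 where there is no reading.
- ctrl.camera_model(name): a dict with "camera_matrix" (3x3 intrinsics, pixels), "eye" and "orientation" of the camera in the world. Camera axes: x right, y up, looking along -z (the intrinsics and any distortion apply to the point x, -y, -z); pixel columns grow to the right and rows downward; lengths in mm; the calibration is good to about 2 mm. A picture is of the moment at which its call begins: read the wrist's pose just before it. camera_model takes no time and is no camera call; for the wrist camera it gives the pose at the moment of the call.
- ctrl.sign_off(): hands the job in; it is judged then, once.
The state is a dict: "time_s": time; "qpos": joint angles; "qd": joint speeds; "tau": joint torques, N m; "ee_pos": TCP position; "orientation": TCP orientation; "ft_force": force on the tool from outside, world axes, zero at the start; "wrist_torque": the same for the moment, N m; "gripper_width": finger opening in mm; "finger_force": force on a finger pad.
Only numpy, scipy, OpenCV 4.12 (cv2) and the standard library are available. Lean on these libraries where they do the work, as an engineer would, in place of code of your own. Each camera call takes 0.05 s, during which the arm holds its last target. There are 200 camera calls.

## Task

Lay the sole that has a heel block on it in the lever press, heel block up, heel in the nest under the presser foot and toe lying along the narrow tongue, and let go of it. Then push the press's handle down until the lever arm is level, not well past level, so that the sprung foot squeezes the heel, and keep it there: the program finishes while the robot still holds the lever level. Leave the flat sole and the other things on the bench where they are.

Things in the scene. Friction and masses are not known exactly. Their poses are not given: they have to be found in the camera images.
- heeled_sole: Brown shoe sole lying tread up, 238 long, 22 thick, with a black rubber heel block (60 wide, 56 long, 18 high) on its heel end: 40 thick there; 0.26 kg. Origin: underside, under the centre of the heel's round end (radius 30); x from heel to toe, z up. Heel end x = -30, block's front x = 26, toe x = 208; 50 wide from x = 30 to 100, forepart 76. Starts toe towards the robot.
- heeled_sole_waist (a point): Middle of the heeled sole's waist, 50 wide and 22 thick: 85 from its origin towards the toe, 11 above the underside. A good place to grip across from above; near its balance point.
- flat_sole: The other brown sole, same outline, frame and black tread, but with no heel block (22 thick all along); not to be used. The two may lie in either place.
- press: Grey cast bench lever press, fixed; place and yaw vary. Origin: on the bench under the nest's centre; front (-x) faces the robot, y to its left. Bed 110 x 130, x = -50 to 60, top 30 above the bench. The lever spans above the nest along y, hinged on the left (+y), handle on the right (-y).
- press_seat (a point): Centre of the nest on top of the bed, 30 above the bench, axes as the press. The sole's origin belongs here, its x axis along -x of the press. Low steel fences 10 high stand round it: inner faces 36 behind (+x) and 40 to each side (from x = -16 to 44), open to the front.
- press_tongue (a point): Front end of the tongue, centre of its top: a bar 34 wide, top 30 above the bench like the bed, running from the bed to 155 in front of the seat. It bears the sole's waist; with the sole on it, fingers fit down on both sides of it.
- press_hinge (a point): Centre of the lever's hinge axis (along x of the press): 140 to the left (+y) of the seat, 85 above the bench, on a post 48 wide.
- lever (a joint): Lever angle, rad: 0 raised at rest, grows as the handle goes down; 0.60 is level (the arm parallel to the bench); stop at 0.85. A spring lifts it back to 0 when let go. Pushing the handle takes about 2 N at first, 4 N just before the foot meets the heel, about 10 N at level with the heel under the foot.
- lever_handle (a point): Centre of the T handle at the lever's free end: a round black bar 24 in diameter, 110 long, parallel to the press's x axis, fast on the lever (it turns with it). From the hinge axis: 320 along the lever and 40 square to it. In the press frame: raised at y = -101, z = 299; level at y = -180, z = 125. Its frame is the lever's, parallel to the press's when level.
- presser: Presser foot under the lever, 140 from the hinge axis: steel disc 40 in diameter, sprung square to the lever, 700 N/m and 3 N preload. Origin: centre of its lower face. Raised, its face is about 140 above the bench; it meets the seated heel block (top 70 above the bench) at about 0.5 rad and is pushed in about 14 at level (about 12 N).
- bottle: Small amber bottle with red cap, 52 diameter, 130 high, bystander. Origin under its centre.
- spray_can: Black spray can with a pale label, 54 diameter, 190 high, bystander. Origin under its centre.
- tape_roll: Yellow tape roll lying flat, 84 diameter, 20 high, bystander. Origin under its centre.
- polish_tin: Low round tin, 73 diameter, 28 high, bystander. Origin under its centre.
- hammer: Hammer lying on the bench, 240 long, bystander. x along the handle to the head.
- brush: Brush lying on the bench, bystander. x along the handle to the bristles.

How it is judged:
By the outcome, as a careful person would: the job done as asked, in the order asked, and still so for the second after the job is handed in, while the arm keeps its last pose, push and grip.
It also fails if it takes over 58 s, if anything falls off the work surface, if the arm or the gripper's body presses on something with over 40 N, if the wrist force passes 120 N, or if a joint passes its speed limit or range.

## Working session

There is one attempt and no reset: what is moved stays moved. The work goes in short steps, Python scripts to look and compute and a shell command to move; the robot and the scene stay as the last step left them, time stands still between calls to the robot, and variables do not carry over. Pictures are saved under pics/ and viewed, at most 10 in all, crops included, and the job is handed in when it is done.

```bash
mkdir -p pics; cat > h.py <<'E'
import numpy as np, cv2
from plant import ctrl
from scipy.spatial.transform import Rotation as R
def rot(q): return R.from_quat([q[1],q[2],q[3],q[0]]).as_matrix()
def cloud(name):
    m=ctrl.camera_model(name); im,d=ctrl.capture(name)
    K=np.array(m["camera_matrix"]); v,u=np.mgrid[0:480,0:640]
    p=np.stack([(u-K[0,2])/K[0,0]*d,-(v-K[1,2])/K[1,1]*d,-d],-1)
    o=np.array(m["orientation"]); Rm=o if o.shape==(3,3) else rot(o)
    P=p@Rm.T+np.array(m["eye"]); P[d==0]=np.nan
    return im,P,m
E
python3 - <<'E'
from h import *
a=[]
for n in ("scene","side"):
    im,P,m=cloud(n); np.savez(n+".npz",im=im,P=P); cv2.imwrite(f"pics/{n}.png",im); print(n,m)
print(ctrl.get_state(),ctrl.tcp_to_tips)
E
```

```text
scene {'camera_matrix': array([[434.4243912 ,   0.        , 323.50163759],
       [  0.        , 434.4243912 , 239.56607315],
       [  0.        ,   0.        ,   1.        ]]), 'eye': array([1333.23578424,  316.59882588,  807.33759912]), 'orientation': array([0.48054008, 0.22499083, 0.37737816, 0.758977  ])}
side {'camera_matrix': array([[547.20451003,   0.        , 314.39766812],
       [  0.        , 547.20451003, 236.97805716],
       [  0.        ,   0.        ,   1.        ]]), 'eye': array([ -231.2686611 , -1119.1360912 ,   950.67346863]), 'orientation': array([ 0.81785572,  0.48021039, -0.17102905, -0.26694395])}
{'time_s': 0.1, 'qpos': array([-0.10258584,  0.43516478,  0.02497373,  1.57403791, -0.01160777,
        1.1339943 , -0.07510458]), 'qd': array([ 0.00010824, -0.0008633 , -0.001186  , -0.00272276,  0.00020106,
       -0.00068229,  0.0017307 ]), 'tau': array([ 3.05215610e-03, -6.71761894e+01,  1.02813520e+00, -3.16906106e+01,
        1.58212596e-02,  7.24380094e-03, -3.14591728e-05]), 'ee_pos': array([ 6.24566562e+02, -5.72531234e-02,  2.55584990e+02]), 'orientation': array([-4.69562137e-04,  7.07139085e-01,  7.07074099e-01, -5.58448370e-04]), 'ft_force': array([-0.28941969,  0.5372895 ,  0.83404413]), 'wrist_torque': array([ 0.02016093,  0.02451625, -0.00722965]), 'finger_force': 0.0, 'gripper_width': 85.31792963709343} 25.0
```

View pics/scene.png

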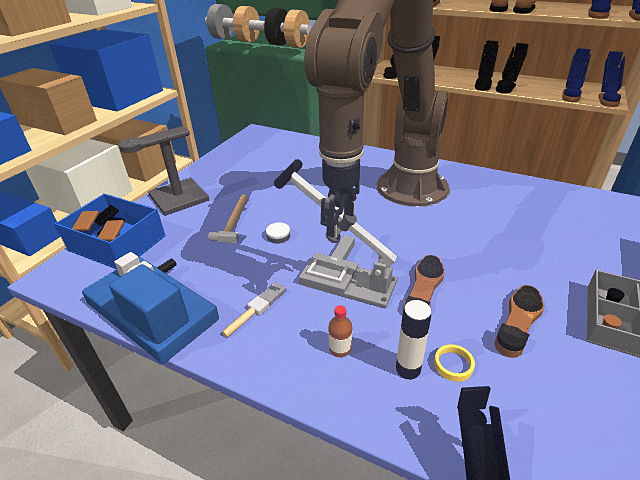

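View pics/side.png

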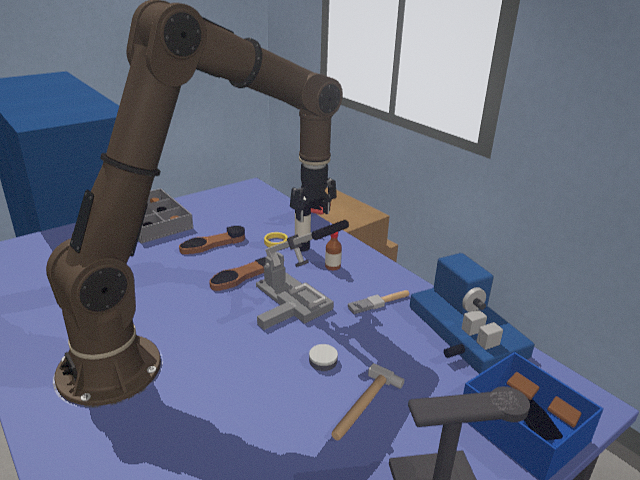

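The scene view shows the heeled sole at about (517,320), with its block at (512,340). The flat sole is at (428,280), and the press bed is at (345,275) with its handle at (288,173). The side view agrees: heel block at (237,232), bed at (295,300). Next I'll build top-down maps from the depth.

```bash
python3 - <<'E'
from h import *
s=np.load("scene.npz");t=np.load("side.npz")
# heeled sole ROI
for n,d,(u0,u1,v0,v1) in (("scene",s,(490,550,280,360)),("side",t,(172,250,222,260))):
    P=d["P"][v0:v1,u0:u1].reshape(-1,3); ok=np.isfinite(P[:,2])
    P=P[ok]; P=P[(P[:,2]>-20)&(P[:,2]<80)]
    print(n,"bench",np.median(P[P[:,2]<8][:,2]))
    for lo,hi in ((15,28),(33,48)):
        Q=P[(P[:,2]>lo)&(P[:,2]<hi)].astype(np.float32)
        if len(Q)<20: continue
        c,sz,a=cv2.minAreaRect(Q[:,:2]); print(lo,len(Q),Q.mean(0),"rect",c,sz,a)
# press
for n,d,(u0,u1,v0,v1) in (("scene",s,(290,400,225,310)),("side",t,(250,340,245,335))):
    P=d["P"][v0:v1,u0:u1].reshape(-1,3); P=P[np.isfinite(P[:,2])]
    for lo,hi in ((24,35),(36,45)):
        Q=P[(P[:,2]>lo)&(P[:,2]<hi)].astype(np.float32)
        c,sz,a=cv2.minAreaRect(Q[:,:2]); print(n,lo,len(Q),Q.mean(0),"rect",c,sz,a)
# top-down map (1px=1mm) x 450..950 down->up, y 350..-250
M=np.zeros((500,650,3),np.uint8)
for d in (t,s):
    P=d["P"].reshape(-1,3);C=d["im"].reshape(-1,3)
    ok=np.isfinite(P[:,2])&(P[:,2]>12)&(P[:,2]<60)&(P[:,0]>400)&(P[:,0]<900)&(P[:,1]<400)&(P[:,1]>-250)
    for p,c in zip(P[ok],C[ok]): cv2.circle(M,(int(400-p[1]),int(900-p[0])),1,tuple(int(x) for x in (np.clip(c.astype(int)*1.3,0,255))),-1)
cv2.imwrite("pics/top.png",M)
E
```

```text
scene bench 1.3317130595681874Traceback (most recent call last):
  File "<stdin>", line 11, in <module>
cv2.error: OpenCV(4.12.0) /io/opencv/modules/imgproc/src/convhull.cpp:143: error: (-215:Assertion failed) total >= 0 && (depth == CV_32F || depth == CV_32S) in function 'convexHull'
```

```bash
python3 - <<'E'
from h import *
s=np.load("scene.npz");t=np.load("side.npz")
def rect(Q):
    return cv2.minAreaRect(np.ascontiguousarray(Q[:,:2],np.float32))
np.set_printoptions(precision=1,suppress=True)
for n,d,(u0,u1,v0,v1) in (("scene",s,(490,550,280,360)),("side",t,(172,250,222,260)),("scenepress",s,(290,400,225,310)),("sidepress",t,(250,340,245,335))):
    P=d["P"][v0:v1,u0:u1].reshape(-1,3); P=P[np.isfinite(P[:,2])]
    P=P[(P[:,2]>-20)&(P[:,2]<80)]
    print(n,"bench",np.median(P[P[:,2]<8][:,2]))
    for lo,hi in ((16,28),(26,35),(36,48)):
        Q=P[(P[:,2]>lo)&(P[:,2]<hi)]
        if len(Q)>20: print(lo,len(Q),Q.mean(0),"rect",rect(Q))
M=np.zeros((500,650,3),np.uint8)
for d in (t,s):
    P=d["P"].reshape(-1,3);C=d["im"].reshape(-1,3)
    ok=np.isfinite(P[:,2])&(P[:,2]>12)&(P[:,2]<60)&(P[:,0]>400)&(P[:,0]<900)&(P[:,1]<400)&(P[:,1]>-250)
    for p,c in zip(P[ok],C[ok]): cv2.circle(M,(int(400-p[1]),int(900-p[0])),1,tuple(int(x) for x in (np.clip(c.astype(int)*1.3,0,255))),-1)
cv2.imwrite("pics/top.png",M)
E
```

```text
scene bench 1.3317130595681874
16 1288 [482.9 419.   23.5] rect ((504.09027099609375, 413.26947021484375), (75.52503204345703, 237.96827697753906), 78.33109283447266)
26 157 [534.6 412.8  28.6] rect ((510.64886474609375, 413.7806091308594), (58.61320114135742, 227.6585235595703), 82.72419738769531)
36 524 [593.8 403.2  41. ] rect ((592.994384765625, 403.5254821777344), (59.83428192138672, 60.91276931762695), 85.85002899169922)
side bench 2.660284054645274
16 569 [479.  425.1  23.4] rect ((503.7906494140625, 471.0097351074219), (195.79644775390625, 229.88369750976562), 85.23706817626953)
26 250 [479.7 437.2  28.5] rect ((505.5140075683594, 470.70880126953125), (194.3363800048828, 231.29771423339844), 84.7503662109375)
36 170 [562.9 424.7  41.6] rect ((526.6214599609375, 477.6981201171875), (69.35779571533203, 263.36395263671875), 36.9472541809082)
scenepress bench 1.147382183753507
16 956 [562.1  25.   19.4] rect ((499.8250732421875, -11.765419006347656), (217.6885528564453, 237.1221160888672), 3.1923985481262207)
26 1492 [536.1 -58.1  30.8] rect ((499.4339294433594, -18.165321350097656), (218.2076873779297, 229.8840789794922), 3.108480215072632)
36 299 [572.1 -26.1  40.8] rect ((560.501708984375, -6.1598968505859375), (61.84048080444336, 214.011474609375), 3.9183223247528076)
sidepress bench 2.058347099908474
16 963 [537.2  25.3  21.4] rect ((602.87451171875, 36.22125244140625), (417.5117492675781, 289.709228515625), 63.51457214355469)
26 1230 [523.2 -55.2  31.2] rect ((599.2249145507812, 29.427398681640625), (410.6720886230469, 288.38934326171875), 63.42717742919922)
36 334 [582.7 -25.5  40.8] rect ((569.2337036132812, -1.2199554443359375), (361.01922607421875, 215.26510620117188), 43.50938415527344)
```

View pics/top.png

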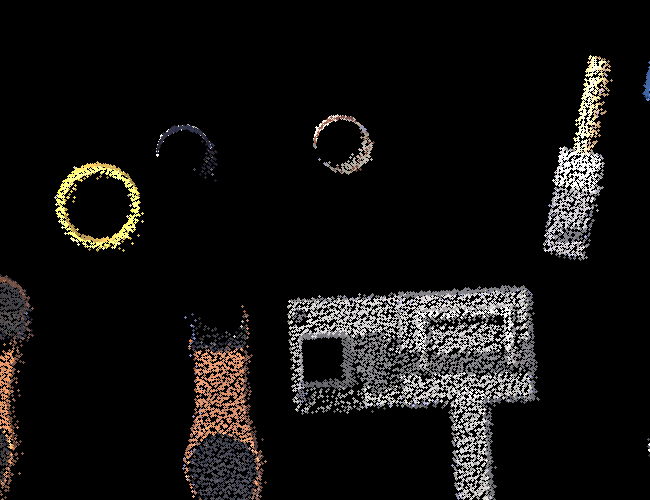

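Top map: the nest fences are at (425–510, 310–365), the tongue runs down from (470,400), and the heeled sole is at the left edge. Now I'll fit the axes.

```bash
python3 - <<'E'
from h import *
np.set_printoptions(precision=1,suppress=True)
s=np.load("scene.npz");t=np.load("side.npz")
for n,d in (("scene",s),("side",t)):
    P=d["P"].reshape(-1,3); P=P[np.isfinite(P[:,2])]
    def box(x0,x1,y0,y1,z0,z1): return P[(P[:,0]>x0)&(P[:,0]<x1)&(P[:,1]>y0)&(P[:,1]<y1)&(P[:,2]>z0)&(P[:,2]<z1)]
    def edges(Q,ax,bins,w,lo=2,hi=98):
        r=[]
        for b in bins:
            q=Q[abs(Q[:,ax]-b)<w][:,1-ax]
            if len(q)>8: r.append((b,np.percentile(q,lo),np.percentile(q,hi),len(q)))
        r=np.array(r)
        if len(r)<2: print("few",r); return
        print(r); print("   fit lo/hi/mid",[np.polyfit(r[:,0],v,1).round(3) for v in (r[:,1],r[:,2],r[:,1:3].mean(1))])
    print(n,"sole brown z19-28"); edges(box(380,650,340,480,15,50),0,range(400,640,15),7)
    print("block");Q=box(540,660,340,480,35,48);print(len(Q),Q.mean(0),[np.percentile(Q[:,i],(2,98)) for i in (0,1)])
    print("tongue");edges(box(380,490,-120,-20,25,35),0,range(395,490,12),6)
    print("bed edges along y");edges(box(480,640,-150,120,25,35),1,range(-130,110,20),8)
    Q=box(500,620,-150,10,37,46); print("fence",len(Q)); edges(Q,1,range(-115,-20,8),4); edges(Q,0,range(530,600,8),4)
    print("handle/lever high"); Q=box(400,700,-250,60,270,330); print(len(Q),Q.mean(0) if len(Q) else 0)
E
```

```text
scene sole brown z19-28
[[400.  403.  445.3  62. ]
 [415.  397.2 451.5  90. ]
 [430.  393.5 456.9 108. ]
 [445.  389.4 459.4 125. ]
 [460.  386.3 459.6 136. ]
 [475.  388.8 454.6 140. ]
 [490.  391.3 449.  116. ]
 [505.  391.9 441.2  94. ]
 [520.  390.1 437.2  94. ]
 [535.  386.9 435.1  99. ]
 [550.  389.3 433.9  39. ]
 [565.  377.5 427.   57. ]
 [580.  375.4 433.3 136. ]
 [595.  373.5 431.7 146. ]
 [610.  376.6 429.  203. ]
 [625.  388.5 416.2 125. ]]
   fit lo/hi/mid [array([ -0.1, 432.9]), array([ -0.2, 522.6]), array([ -0.1, 477.8])]
block
535 [594.2 403.   40.9] [array([566.1, 621.7]), array([375.8, 431.4])]
tongue
[[395.  -87.3 -57.3  14. ]
 [407.  -89.2 -57.5  34. ]
 [419.  -87.7 -56.5  28. ]
 [431.  -86.2 -55.4  30. ]
 [443.  -86.4 -54.4  35. ]
 [455.  -86.  -53.6  35. ]
 [467.  -84.7 -52.8  32. ]
 [479.  -84.9 -52.3  35. ]]
   fit lo/hi/mid [array([   0. , -105.8]), array([  0.1, -84.6]), array([  0.1, -95.2])]
bed edges along y
[[-130.   507.1  611.    67. ]
 [-110.   505.3  611.8  104. ]
 [ -90.   498.1  611.1  153. ]
 [ -70.   481.4  609.6  176. ]
 [ -50.   486.1  608.1  
[... 2289 characters left out ...]
 538. ])]
fence 176
[[-115.   533.6  589.8   31. ]
 [-107.   543.1  592.3   29. ]
 [ -67.   549.1  590.1   11. ]
 [ -51.   580.1  594.2    9. ]
 [ -35.   545.   588.8    9. ]
 [ -27.   529.8  584.9   29. ]]
   fit lo/hi/mid [array([  0.1, 552.5]), array([ -0. , 587.5]), array([  0., 570.])]
[[ 530.  -116.1  -21.5    9. ]
 [ 538.  -117.3  -19.4   15. ]
 [ 546.  -117.   -15.3   14. ]
 [ 554.  -114.4  -19.1   11. ]
 [ 562.  -113.2  -15.    17. ]
 [ 570.  -125.5  -16.6   16. ]
 [ 578.  -113.   -17.5   24. ]
 [ 586.  -114.1  -23.9   53. ]
 [ 594.  -112.1  -30.3   17. ]]
   fit lo/hi/mid [array([   0. , -142.1]), array([-0.1, 39.5]), array([ -0. , -51.3])]
handle/lever high
911 [589.8 -71.6 305.8]
```

Averaging the two views puts the seat at about (547.5, −66) with press yaw about 3.3°, and the sole's waist at about (505, 414) with its axis at 171.4°. I'll move over the sole.

```bash
python3 -m jog '[{"tx":0.98,"ty":-0.2},{"tx":0.98,"ty":-0.3},{"tx":0.98,"ty":-0.3},{"tx":0.98,"ty":-0.3},{"tx":0.98,"ty":-0.3},{"tx":0.98,"ty":-0.3},{"tx":0.98,"ty":-0.3},{"tx":0.04},{}]'; python3 -m jog '[{"az":-1},{"az":-1},{"az":-1},{"az":-1},{"az":-1},{"az":-1},{"az":-1},{"az":-1},{"az":-0.14},{},{}]'
cat >> h.py <<'E'
def pose():
    s=ctrl.get_state(); m=rot(s["orientation"]); return s,np.array(s["ee_pos"]),m
def rel(p):
    "world point -> rows units in tool axes"
    s,e,m=pose(); return (m.T@(np.array(p)-e))/60
E
python3 - <<'E'
from h import *
np.set_printoptions(precision=3,suppress=True)
s,e,m=pose(); print(e,m)
im,P,c=cloud("wrist"); np.savez("w1.npz",im=im,P=P); cv2.imwrite("pics/w1.png",im); print(c["eye"])
E
```

```text
[624.567  -0.057 255.585] [[ 0.     1.    -0.001]
 [ 1.    -0.    -0.   ]
 [-0.    -0.001 -1.   ]]
[625.93   71.968 374.022]invalid input at $[0]: expected keys ax, ay, az, tx, ty, tz, gripper
invalid input at $[0]: expected keys ax, ay, az, tx, ty, tz, gripper
```

View pics/w1.png

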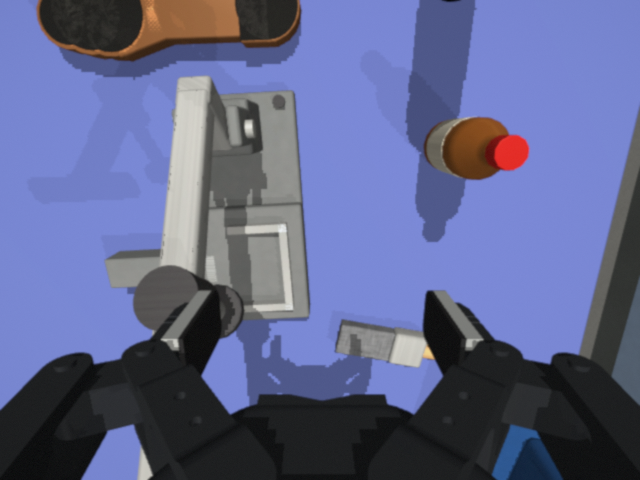

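No move was made, because every row needs all the keys. The wrist view from the start pose shows the lever at column ~190, the nest at (250,265) and the flat sole at the top. I'll rewrite the rows with all keys.

```bash
python3 -m jog '[{"ax":0,"ay":0,"az":0,"tx":0.98,"ty":-0.2,"tz":0,"gripper":1},{"ax":0,"ay":0,"az":0,"tx":0.98,"ty":-0.3,"tz":0,"gripper":1},{"ax":0,"ay":0,"az":0,"tx":0.98,"ty":-0.3,"tz":0,"gripper":1},{"ax":0,"ay":0,"az":0,"tx":0.98,"ty":-0.3,"tz":0,"gripper":1},{"ax":0,"ay":0,"az":0,"tx":0.98,"ty":-0.3,"tz":0,"gripper":1},{"ax":0,"ay":0,"az":0,"tx":0.98,"ty":-0.3,"tz":0,"gripper":1},{"ax":0,"ay":0,"az":0,"tx":0.98,"ty":-0.3,"tz":0,"gripper":1},{"ax":0,"ay":0,"az":0,"tx":0.04,"ty":0,"tz":0,"gripper":1}]'; python3 -m jog '[{"ax":0,"ay":0,"az":-1,"tx":0,"ty":0,"tz":0,"gripper":1},{"ax":0,"ay":0,"az":-1,"tx":0,"ty":0,"tz":0,"gripper":1},{"ax":0,"ay":0,"az":-1,"tx":0,"ty":0,"tz":0,"gripper":1},{"ax":0,"ay":0,"az":-1,"tx":0,"ty":0,"tz":0,"gripper":1},{"ax":0,"ay":0,"az":-1,"tx":0,"ty":0,"tz":0,"gripper":1},{"ax":0,"ay":0,"az":-1,"tx":0,"ty":0,"tz":0,"gripper":1},{"ax":0,"ay":0,"az":-1,"tx":0,"ty":0,"tz":0,"gripper":1},{"ax":0,"ay":0,"az":-1,"tx":0,"ty":0,"tz":0,"gripper":1},{"ax":0,"ay":0,"az":-0.14,"tx":0,"ty":0,"tz":0,"gripper":1},{"ax":0,"ay":0,"az":0,"tx":0,"ty":0,"tz":0,"gripper":1}]'
python3 - <<'E'
from h import *
np.set_printoptions(precision=3,suppress=True)
s,e,m=pose(); print(e,m)
im,P,c=cloud("wrist"); np.savez("w1.npz",im=im,P=P); cv2.imwrite("pics/w1b.png",im)
Q=P.reshape(-1,3);C=cv2.cvtColor(im,cv2.COLOR_BGR2HSV).reshape(-1,3)
ok=np.isfinite(Q[:,2])&(abs(Q[:,1]-414)<75)&(Q[:,0]>350)&(Q[:,0]<660)&(Q[:,2]>14)&(Q[:,2]<50)
Q=Q[ok]; print(len(Q))
for x in range(390,640,12):
    q=Q[abs(Q[:,0]-x)<6]
    if len(q)>10: print(x,np.percentile(q[:,1],(1,99)),np.percentile(q[:,1],(1,99)).mean(),np.median(q[:,2]))
B=Q[Q[:,2]>35]; print("block",B.mean(0) if len(B) else 0,len(B), cv2.minAreaRect(np.ascontiguousarray(B[:,:2],np.float32)) if len(B)>10 else 0, Q[:,0].min(),Q[:,0].max())
E
```

```text
time_s: 1.15
ee_pos: [500.9, 420.2, 255.6]
orientation: [-0.002, 0.704, 0.71, -0.0]
ft_force: [-0.7, -1.4, -0.1]
gripper_width: 85.4
finger_force: 0.0
time_s: 2.4
ee_pos: [505.3, 413.4, 256.1]
orientation: [-0.0, 0.077, 0.997, -0.0]
ft_force: [-0.4, -0.2, -0.2]
gripper_width: 85.5
finger_force: 0.0
[505.319 413.372 256.125] [[-0.988  0.153 -0.   ]
 [ 0.153  0.988 -0.   ]
 [ 0.    -0.    -1.   ]]
12823
390 [404.212 441.894] 423.0530803741235 23.12411867037116
402 [399.353 447.241] 423.2969914469336 23.470204587756314
414 [393.998 452.623] 423.31044207855393 23.434717106024266
426 [390.777 455.823] 423.3001456183224 23.499069278742013
438 [387.506 458.248] 422.8771271927123 23.52521243441896
450 [385.285 459.122] 422.20368305203556 23.559231844520582
462 [386.424 457.948] 422.1860535409309 23.43952677972726
474 [388.142 453.616] 420.8791049599196 23.22544901700104
486 [389.727 448.094] 418.9105168740123 22.67266054476613
498 [390.685 442.338] 416.51136071904193 22.668408536808045
510 [388.829 438.352] 413.5906285451099 22.709454561682776
522 [386.913 436.807] 411.86041693458816 22.691526505870627
534 [385.743 434.712] 410.22721125304673 22.63511090094869
546 [383.551 432.412] 407.9813112671435 22.61997928134008
558 [376.548 430.401] 403.47466265765394 23.05526541741159
570 [375.369 433.869] 404.6191912792728 40.246293595587645
582 [373.122 432.596] 402.8593888989584 40.56322049594684
594 [373.2  430.89] 402.04513317782977 40.54369139114368
606 [375.949 427.678] 401.81376200800287 40.569176814691104
618 [383.703 418.79 ] 401.24669430275844 40.481412358483226
block [587.812 402.048  40.428] 2517 ((590.693603515625, 401.6632080078125), (59.6016960144043, 59.66476058959961), 82.25552368164062) 384.7519563383592 621.0089119905963
```

View pics/w1b.png

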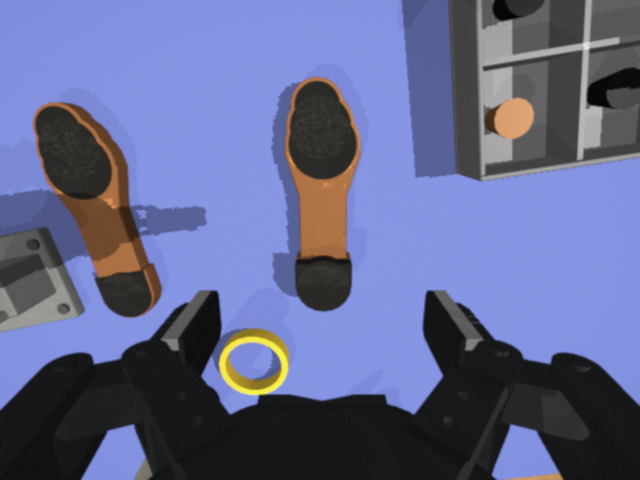

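The wrist view shows the heeled sole's waist near (325,225), lined up with the image's vertical axis, with the flat sole to its left. The yaw is already right, so I'll descend, grip and lift.

```bash
python3 -m jog '[{"ax":0,"ay":0,"az":0,"tx":0,"ty":0.02,"tz":0.9,"gripper":1},{"ax":0,"ay":0,"az":0,"tx":0,"ty":0,"tz":0.9,"gripper":1},{"ax":0,"ay":0,"az":0,"tx":0,"ty":0,"tz":0.9,"gripper":1},{"ax":0,"ay":0,"az":0,"tx":0,"ty":0,"tz":0.7,"gripper":1},{"ax":0,"ay":0,"az":0,"tx":0,"ty":0,"tz":0.3,"gripper":1},{"ax":0,"ay":0,"az":0,"tx":0,"ty":0,"tz":0.15,"gripper":1},{"ax":0,"ay":0,"az":0,"tx":0,"ty":0,"tz":0,"gripper":1}]'; python3 -m jog '[{"ax":0,"ay":0,"az":0,"tx":0,"ty":0,"tz":0,"gripper":0},{"ax":0,"ay":0,"az":0,"tx":0,"ty":0,"tz":0,"gripper":0},{"ax":0,"ay":0,"az":0,"tx":0,"ty":0,"tz":0,"gripper":0},{"ax":0,"ay":0,"az":0,"tx":0,"ty":0,"tz":0,"gripper":0},{"ax":0,"ay":0,"az":0,"tx":0,"ty":0,"tz":0,"gripper":0},{"ax":0,"ay":0,"az":0,"tx":0,"ty":0,"tz":0,"gripper":0},{"ax":0,"ay":0,"az":0,"tx":0,"ty":0,"tz":0,"gripper":0},{"ax":0,"ay":0,"az":0,"tx":0,"ty":0,"tz":0,"gripper":0}]'
```

```text
time_s: 3.32
ee_pos: [505.7, 415.7, 26.2]
orientation: [0.0, 0.075, 0.997, 0.0]
ft_force: [-0.3, -1.2, 0.5]
gripper_width: 85.2
finger_force: 0.0
time_s: 4.32
ee_pos: [505.9, 415.6, 27.0]
orientation: [0.001, 0.075, 0.997, 0.001]
ft_force: [-0.9, -0.9, 8.8]
gripper_width: 49.0
finger_force: 59.4
```

Gripped at 49 mm with about 59 N. I'll lift, turn 12°, and swing to just in front of the press.

```bash
python3 -m jog '[{"ax":0,"ay":0,"az":0,"tx":0,"ty":0,"tz":-0.3,"gripper":0},{"ax":0,"ay":0,"az":0,"tx":0,"ty":0,"tz":-0.7,"gripper":0},{"ax":0,"ay":0,"az":-0.4,"tx":0,"ty":0,"tz":-0.8,"gripper":0},{"ax":0,"ay":0,"az":-0.4,"tx":0,"ty":0,"tz":-0.7,"gripper":0},{"ax":0,"ay":0,"az":-0.4,"tx":0,"ty":0,"tz":0,"gripper":0},{"ax":0,"ay":0,"az":0,"tx":0,"ty":0,"tz":0,"gripper":0}]'; python3 -m jog '[{"ax":0,"ay":0,"az":0,"tx":0.64,"ty":-0.5,"tz":0,"gripper":0},{"ax":0,"ay":0,"az":0,"tx":0.64,"ty":-0.7,"tz":0,"gripper":0},{"ax":0,"ay":0,"az":0,"tx":0.64,"ty":-0.7,"tz":0,"gripper":0},{"ax":0,"ay":0,"az":0,"tx":0.63,"ty":-0.7,"tz":0,"gripper":0},{"ax":0,"ay":0,"az":0,"tx":0,"ty":-0.9,"tz":0,"gripper":0},{"ax":0,"ay":0,"az":0,"tx":0,"ty":-0.9,"tz":0,"gripper":0},{"ax":0,"ay":0,"az":0,"tx":0,"ty":-0.9,"tz":0,"gripper":0},{"ax":0,"ay":0,"az":0,"tx":0,"ty":-0.9,"tz":0,"gripper":0},{"ax":0,"ay":0,"az":0,"tx":0,"ty":-0.9,"tz":0,"gripper":0},{"ax":0,"ay":0,"az":0,"tx":0,"ty":-0.7,"tz":0,"gripper":0},{"ax":0,"ay":0,"az":0,"tx":0,"ty":0,"tz":0,"gripper":0},{"ax":0,"ay":0,"az":0,"tx":0,"ty":0,"tz":0,"gripper":0}]'
python3 - <<'E'
from h import *
np.set_printoptions(precision=3,suppress=True)
s,e,m=pose(); print(e,m, rel([460.5,-71,92]))
out=[]
for n in ("scene","side"):
    im,P,c=cloud(n); np.savez(n+"2.npz",im=im,P=P); cv2.imwrite(f"pics/{n}2.png",im); out.append(im)
    Q=P.reshape(-1,3); Q=Q[np.isfinite(Q[:,2])]
    B=Q[(Q[:,0]>360)&(Q[:,0]<520)&(abs(Q[:,1]+65)<60)&(Q[:,2]>120)&(Q[:,2]<205)]
    print(n,len(B)); 
    for x in range(380,520,15):
        q=B[abs(B[:,0]-x)<7]
        if len(q)>8: print(x,np.percentile(q[:,1],(2,98)),np.percentile(q[:,2],(2,50,98)))
cv2.imwrite("pics/c2.png",np.vstack([cv2.resize(out[0][130:320,220:460],(600,300)),cv2.resize(out[1][170:360,170:410],(600,300))]))
E
```

```text
time_s: 5.08
ee_pos: [505.3, 415.0, 176.6]
orientation: [0.0, -0.029, 1.0, 0.0]
ft_force: [0.4, -0.3, -3.9]
gripper_width: 48.9
finger_force: 60.9
time_s: 6.58
ee_pos: [379.9, -60.6, 175.2]
orientation: [-0.0, -0.029, 1.0, 0.0]
ft_force: [-0.4, 0.4, -3.1]
gripper_width: 48.8
finger_force: 61.4
[379.876 -60.611 175.243] [[-0.998 -0.058 -0.   ]
 [-0.058  0.998  0.   ]
 [ 0.     0.    -1.   ]] [-1.332 -0.251  1.387]
scene 696
380 [-85.976 -18.775] [160.933 172.394 201.338]
395 [-105.947  -14.799] [157.674 174.424 204.287]
410 [-81.226 -32.136] [152.449 171.335 173.879]
440 [-71.953 -25.722] [166.058 189.059 191.221]
455 [-81.229 -24.242] [155.355 189.775 191.924]
470 [-81.354 -23.38 ] [162.787 189.211 191.74 ]
485 [-74.924 -26.161] [179.205 189.885 192.123]
500 [-65.578 -42.539] [158.893 189.084 191.538]
side 859
380 [-112.239  -26.48 ] [157.919 179.082 204.223]
395 [-112.627  -29.859] [153.417 173.047 203.999]
410 [-86.678 -40.198] [151.218 166.249 174.49 ]
425 [-87.188 -69.173] [150.34  166.782 173.778]
440 [-88.297 -56.526] [154.314 175.467 192.119]
455 [-87.374 -31.349] [152.146 188.003 192.936]
470 [-86.258 -27.466] [153.277 188.878 194.467]
485 [-81.992 -33.709] [154.851 189.949 194.058]
```

View pics/c2.png

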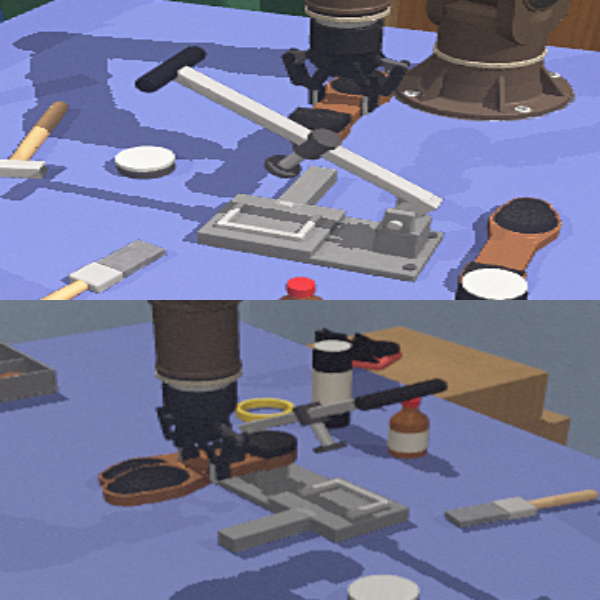

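The sole is held level in front of the press, with the heel at (325,118) in the upper crop, and lies on the press axis. I'll lower it, then slide it in under the presser.

```bash
python3 -m jog '[{"ax":0,"ay":0,"az":0,"tx":0,"ty":-0.13,"tz":0.5,"gripper":0},{"ax":0,"ay":0,"az":0,"tx":0,"ty":-0.12,"tz":0.6,"gripper":0},{"ax":0,"ay":0,"az":0,"tx":0,"ty":0,"tz":0.4,"gripper":0},{"ax":0,"ay":0,"az":0,"tx":-0.3,"ty":0,"tz":0,"gripper":0},{"ax":0,"ay":0,"az":0,"tx":-0.3,"ty":0,"tz":0,"gripper":0},{"ax":0,"ay":0,"az":0,"tx":-0.3,"ty":0,"tz":0,"gripper":0},{"ax":0,"ay":0,"az":0,"tx":-0.3,"ty":0,"tz":0,"gripper":0},{"ax":0,"ay":0,"az":0,"tx":-0.13,"ty":0,"tz":0,"gripper":0},{"ax":0,"ay":0,"az":0,"tx":0,"ty":0,"tz":0,"gripper":0}]'
python3 - <<'E'
from h import *
np.set_printoptions(precision=3,suppress=True)
print(rel([460.5,-71,57]))
out=[]
for n in ("scene","side"):
    im,P,c=cloud(n); out.append(im)
    Q=P.reshape(-1,3); Q=Q[np.isfinite(Q[:,2])]
    F=Q[(Q[:,0]>560)&(Q[:,0]<620)&(Q[:,1]<-30)&(Q[:,1]>-100)&(Q[:,2]>35)&(Q[:,2]<46)]
    B=Q[(Q[:,0]>510)&(Q[:,0]<620)&(abs(Q[:,1]+65)<50)&(Q[:,2]>92)&(Q[:,2]<112)]
    print(n,"block",len(B),np.percentile(B[:,0],(2,98)),np.percentile(B[:,1],(2,98)),np.median(B[:,2]),"backfence",len(F),np.percentile(F[:,0],(5,95)) if len(F) else 0)
cv2.imwrite("pics/c3.png",np.vstack([cv2.resize(out[0][180:320,270:430],(600,300)),cv2.resize(out[1][220:350,200:360],(600,300))]))
E
```

```text
time_s: 7.8
ee_pos: [460.8, -70.6, 85.2]
orientation: [-0.0, -0.03, 1.0, 0.0]
ft_force: [-1.0, -0.5, -3.9]
gripper_width: 48.6
finger_force: 61.4
[ 0.006 -0.007  0.47 ]
scene block 329 [522.633 577.942] [-90.568 -34.567] 99.65112733736385 backfence 96 [584.591 594.672]
side block 211 [519.614 571.594] [-97.619 -37.881] 100.16901582660444 backfence 44 [571.403 594.973]
```

View pics/c3.png

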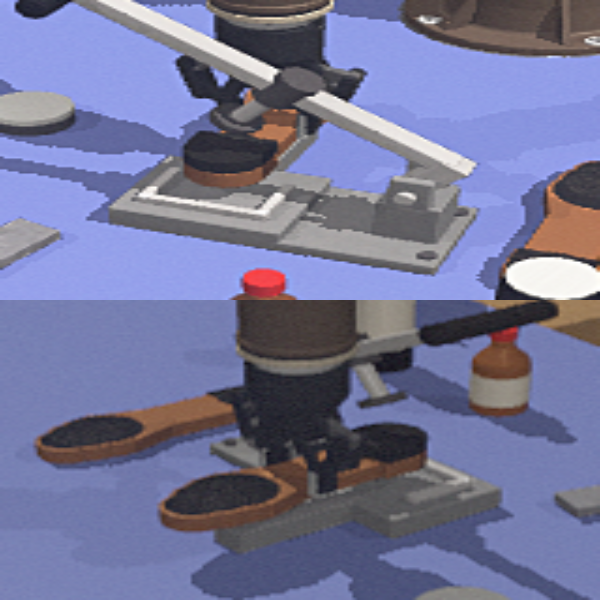

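The heel hovers inside the fences with about a 6 mm gap at the back in both views, as it should. I'll lower it, release and retreat.

```bash
python3 -m jog '[{"ax":0,"ay":0,"az":0,"tx":0,"ty":0,"tz":0.2,"gripper":0},{"ax":0,"ay":0,"az":0,"tx":0,"ty":0,"tz":0.17,"gripper":0},{"ax":0,"ay":0,"az":0,"tx":0,"ty":0,"tz":0.1,"gripper":0},{"ax":0,"ay":0,"az":0,"tx":0,"ty":0,"tz":0,"gripper":0},{"ax":0,"ay":0,"az":0,"tx":0,"ty":0,"tz":0,"gripper":0}]'; python3 -m jog '[{"ax":0,"ay":0,"az":0,"tx":0,"ty":0,"tz":0,"gripper":1},{"ax":0,"ay":0,"az":0,"tx":0,"ty":0,"tz":0,"gripper":1},{"ax":0,"ay":0,"az":0,"tx":0,"ty":0,"tz":0,"gripper":1},{"ax":0,"ay":0,"az":0,"tx":0,"ty":0,"tz":0,"gripper":1},{"ax":0,"ay":0,"az":0,"tx":0,"ty":0,"tz":0,"gripper":1},{"ax":0,"ay":0,"az":0,"tx":0,"ty":0,"tz":0,"gripper":1}]'; python3 -m jog '[{"ax":0,"ay":0,"az":0,"tx":0,"ty":0,"tz":-0.4,"gripper":1},{"ax":0,"ay":0,"az":0,"tx":0,"ty":0,"tz":-0.9,"gripper":1},{"ax":0,"ay":0,"az":0,"tx":0.3,"ty":0,"tz":-0.9,"gripper":1},{"ax":0,"ay":0,"az":0,"tx":0.4,"ty":0,"tz":-0.9,"gripper":1},{"ax":0,"ay":0,"az":0,"tx":0.4,"ty":0,"tz":-0.9,"gripper":1},{"ax":0,"ay":0,"az":0,"tx":0.2,"ty":0,"tz":-0.8,"gripper":1},{"ax":0,"ay":0,"az":0,"tx":0,"ty":0,"tz":-0.3,"gripper":1},{"ax":0,"ay":0,"az":0,"tx":0,"ty":0,"tz":0,"gripper":1}]'
python3 - <<'E'
from h import *
np.set_printoptions(precision=1,suppress=True)
out=[]
for n in ("scene","side"):
    im,P,c=cloud(n); out.append(im); np.savez(n+"4.npz",im=im,P=P)
    g=im.max(-1).reshape(-1); Q=P.reshape(-1,3); ok=np.isfinite(Q[:,2]); 
    B=Q[ok&(Q[:,0]>505)&(Q[:,0]<585)&(abs(Q[:,1]+65)<45)&(Q[:,2]>66)&(Q[:,2]<78)]
    print(n,"block",len(B),np.percentile(B[:,0],(2,98)),np.percentile(B[:,1],(2,98)),np.median(B[:,2]))
    for x in range(350,500,20):
        q=Q[ok&(abs(Q[:,0]-x)<8)&(abs(Q[:,1]+70)<60)&(Q[:,2]>42)&(Q[:,2]<62)]
        if len(q)>8: print("  sole",x,np.percentile(q[:,1],(2,98)),np.median(q[:,2]))
    H=Q[ok&(Q[:,0]>480)&(Q[:,0]<630)&(Q[:,1]<-140)&(Q[:,1]>-200)&(Q[:,2]>270)&(Q[:,2]<325)]
    print(" handle",len(H),np.percentile(H[:,0],(2,98)),np.percentile(H[:,1],(2,50,98)),np.percentile(H[:,2],(2,50,98)))
cv2.imwrite("pics/c4.png",np.vstack([cv2.resize(out[0][140:320,250:430],(600,300)),cv2.resize(out[1][210:350,200:360],(600,300))]))
E
```

```text
time_s: 8.52
ee_pos: [460.9, -71.3, 57.0]
orientation: [0.0, -0.03, 1.0, 0.0]
ft_force: [0.4, -0.1, -1.4]
gripper_width: 49.2
finger_force: 67.5
time_s: 9.28
ee_pos: [460.8, -71.3, 57.1]
orientation: [0.0, -0.03, 1.0, -0.0]
ft_force: [0.3, -0.6, 0.4]
gripper_width: 85.3
finger_force: 0.0
time_s: 10.28
ee_pos: [383.3, -76.0, 364.3]
orientation: [0.002, -0.03, 1.0, -0.0]
ft_force: [0.5, 0.2, -0.0]
gripper_width: 85.3
finger_force: 0.0
scene block 309 [521.1 575.7] [-91.4 -35.6] 70.95741405036392
  sole 410 [-89.7 -37.7] 53.33976795508636
  sole 430 [-86.2 -37.8] 52.871711899119646
  sole 450 [-81.7 -44. ] 52.65784235371535
  sole 470 [-90.5 -43.9] 52.45221711675549
  sole 490 [-90.8 -43.8] 52.855445073743226
 handle 424 [502.9 610.4] [-174.4 -158.8 -141.5] [280.7 304.9 312.4]
side block 238 [518.2 571. ] [-97.2 -38.1] 71.4577920878113
  sole 350 [-107.8  -60.8] 53.014416327751405
  sole 370 [-112.  -52.] 53.66228575572569
  sole 390 [-112.8  -42.6] 53.97545292809821
  sole 410 [-112.9  -40.6] 54.207619866248024
  sole 430 [-106.4  -42.8] 54.099113962887714
  sole 450 [-100.3  -45.7] 53.31299677007462
  sole 470 [-98.5 -48.6] 53.106660839869846
  sole 490 [-95.4 -42.9] 53.02070997740839
 handle 354 [498.1 605. ] [-183.3 -175.9 -161.6] [292.5 306.4 313.7]
```

View pics/c4.png

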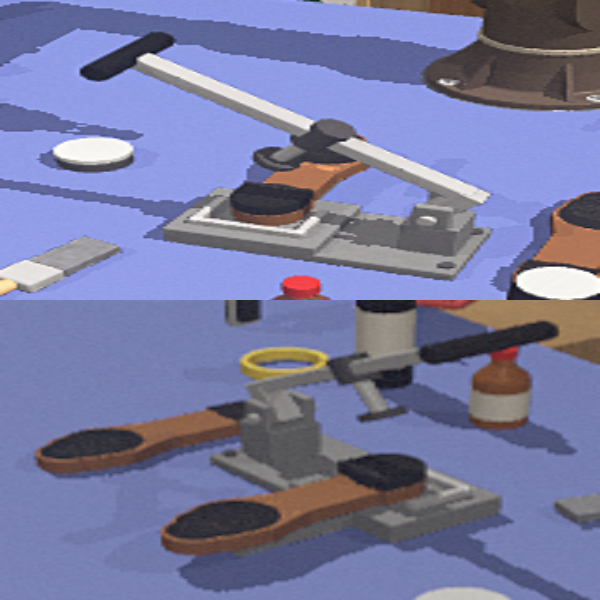

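The sole is seated: block top at 71 mm, inside the fences, toe along the tongue and the fingers clear. The handle bar is at about (554, −168, 299). I'll grip it off-centre, 36 mm towards the robot, clear of the lever arm.

```bash
python3 - <<'E'
from h import *
np.set_printoptions(precision=3,suppress=True)
print(rel([517.6,-169.6,364]))
E
```

```text
[-2.154 -1.692 -0.031]
```

```bash
python3 -m jog '[{"ax":0,"ay":0,"az":0,"tx":0,"ty":-0.8,"tz":-0.1,"gripper":1},{"ax":0,"ay":0,"az":0,"tx":-0.4,"ty":-0.7,"tz":0,"gripper":1},{"ax":0,"ay":0,"az":0,"tx":-0.7,"ty":-0.19,"tz":0,"gripper":1},{"ax":0,"ay":0,"az":0,"tx":-0.7,"ty":0,"tz":0,"gripper":1},{"ax":0,"ay":0,"az":0,"tx":-0.35,"ty":0,"tz":0,"gripper":1},{"ax":0,"ay":0,"az":0,"tx":0,"ty":0,"tz":0,"gripper":1},{"ax":0,"ay":0,"az":0,"tx":0,"ty":0,"tz":0,"gripper":1}]'
python3 - <<'E'
from h import *
np.set_printoptions(precision=3,suppress=True)
print(rel([517.6,-169.6,305]),pose()[0]["qpos"])
im,P,c=cloud("wrist"); cv2.imwrite("pics/w5.png",im)
Q=P.reshape(-1,3); H=Q[(Q[:,1]<-130)&(Q[:,1]>-205)&(Q[:,2]>285)&(Q[:,2]<320)&(Q[:,0]<620)&(Q[:,0]>470)]
print(len(H),[np.percentile(H[:,i],(2,50,98)) for i in range(3)])
E
```

```text
time_s: 11.25
ee_pos: [516.8, -169.5, 368.0]
orientation: [-0.001, -0.03, 1.0, 0.0]
ft_force: [0.6, -0.5, -0.3]
gripper_width: 85.2
finger_force: 0.0
[-0.016 -0.002  1.05 ] [ 0.407  0.247 -0.241  1.575  0.06   1.33   1.789]
8041 [array([498.527, 545.917, 601.794]), array([-181.089, -167.094, -136.078]), array([286.966, 308.746, 311.952])]
```

View pics/w5.png

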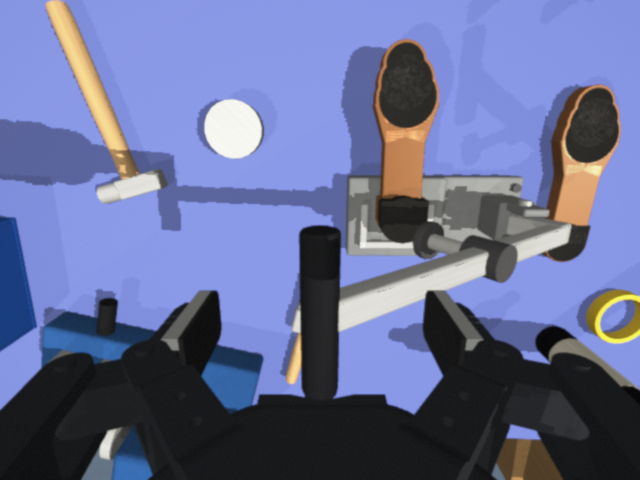

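The wrist view shows the handle bar centred between the pads (column ~320), with the lever joining it at (330,300), well past the grip spot. I'll descend and close.

```bash
python3 -m jog '[{"ax":0,"ay":0,"az":0,"tx":0,"ty":0,"tz":0.4,"gripper":1},{"ax":0,"ay":0,"az":0,"tx":0,"ty":0,"tz":0.4,"gripper":1},{"ax":0,"ay":0,"az":0,"tx":0,"ty":0,"tz":0.25,"gripper":1},{"ax":0,"ay":0,"az":0,"tx":0,"ty":0,"tz":0,"gripper":0},{"ax":0,"ay":0,"az":0,"tx":0,"ty":0,"tz":0,"gripper":0},{"ax":0,"ay":0,"az":0,"tx":0,"ty":0,"tz":0,"gripper":0},{"ax":0,"ay":0,"az":0,"tx":0,"ty":0,"tz":0,"gripper":0},{"ax":0,"ay":0,"az":0,"tx":0,"ty":0,"tz":0,"gripper":0},{"ax":0,"ay":0,"az":0,"tx":0,"ty":0,"tz":0,"gripper":0},{"ax":0,"ay":0,"az":0,"tx":0,"ty":0,"tz":0,"gripper":0},{"ax":0,"ay":0,"az":0,"tx":0,"ty":0,"tz":0,"gripper":0},{"ax":0,"ay":0,"az":0,"tx":0,"ty":0,"tz":0,"gripper":0}]'
```

```text
time_s: 12.8
ee_pos: [518.1, -170.7, 307.1]
orientation: [0.001, -0.029, 1.0, -0.001]
ft_force: [-0.7, -4.3, 5.5]
gripper_width: 22.2
finger_force: 58.9
```

```bash
python3 -m jog '[{"ax":-0.28,"ay":0,"az":0,"tx":0,"ty":-0.18,"tz":0.2,"gripper":0},{"ax":-0.29,"ay":0,"az":0,"tx":0,"ty":-0.18,"tz":0.21,"gripper":0},{"ax":-0.28,"ay":0,"az":0,"tx":0,"ty":-0.18,"tz":0.2,"gripper":0},{"ax":-0.29,"ay":0,"az":0,"tx":0,"ty":-0.18,"tz":0.21,"gripper":0},{"ax":-0.28,"ay":0,"az":0,"tx":0,"ty":-0.18,"tz":0.2,"gripper":0},{"ax":-0.29,"ay":0,"az":0,"tx":0,"ty":-0.17,"tz":0.21,"gripper":0},{"ax":0,"ay":0,"az":0,"tx":0,"ty":0,"tz":0,"gripper":0}]'
python3 - <<'E'
from h import *
np.set_printoptions(precision=3,suppress=True)
s,e,m=pose(); print(e,s["qpos"],s["ft_force"],s["wrist_torque"])
g=e+m@[0,0,6]; r=R.from_euler("z",-3.3,degrees=True).as_matrix()@(g-[539,73.8,85])
print("grip in press rel hinge",r,"lever angle",0.6-(np.arctan2(r[2],-r[1])-np.arctan2(40,320)),"radius",np.hypot(r[1],r[2]))
E
```

```text
time_s: 13.68
ee_pos: [521.3, -226.0, 224.5]
orientation: [-0.004, -0.028, 0.988, 0.149]
ft_force: [-0.8, -5.1, 5.5]
gripper_width: 22.2
finger_force: 60.9
[ 521.268 -226.     224.507] [ 0.643  0.483 -0.256  1.629 -0.161  1.183  2.106] [-0.773 -5.14   5.508] [-1.159  0.142  0.089]
grip in press rel hinge [ -34.954 -296.518  133.772] lever angle 0.3005495415421293 radius 325.29654829803025
```

Lever angle is 0.30 as planned, with low forces. I'll continue.

```bash
python3 -m jog '[{"ax":-0.28,"ay":0,"az":0,"tx":0,"ty":-0.18,"tz":0.2,"gripper":0},{"ax":-0.29,"ay":0,"az":0,"tx":0,"ty":-0.18,"tz":0.21,"gripper":0},{"ax":-0.28,"ay":0,"az":0,"tx":0,"ty":-0.18,"tz":0.2,"gripper":0},{"ax":-0.29,"ay":0,"az":0,"tx":0,"ty":-0.18,"tz":0.21,"gripper":0},{"ax":-0.28,"ay":0,"az":0,"tx":0,"ty":-0.18,"tz":0.2,"gripper":0},{"ax":-0.29,"ay":0,"az":0,"tx":0,"ty":-0.17,"tz":0.21,"gripper":0},{"ax":0,"ay":0,"az":0,"tx":0,"ty":0,"tz":0,"gripper":0},{"ax":0,"ay":0,"az":0,"tx":0,"ty":0,"tz":0,"gripper":0}]'
python3 - <<'E'
from h import *
np.set_printoptions(precision=3,suppress=True)
s,e,m=pose(); print(e,s["qpos"],s["ft_force"],s["wrist_torque"])
g=e+m@[0,0,6]; r=R.from_euler("z",-3.3,degrees=True).as_matrix()@(g-[539,73.8,85])
print("grip in press rel hinge",r,"lever angle",0.6-(np.arctan2(r[2],-r[1])-np.arctan2(40,320)),"radius",np.hypot(r[1],r[2]))
out=[]
for n in ("scene","side"):
    im,P,c=cloud(n); out.append(im); np.savez(n+"6.npz",im=im,P=P)
    Q=P.reshape(-1,3);ok=np.isfinite(Q[:,2]);V=cv2.cvtColor(im,cv2.COLOR_BGR2HSV).reshape(-1,3)
    L=(Q-[539,73.8,85])@R.from_euler("z",-3.3,degrees=True).as_matrix().T
    for y in range(-290,20,25):
        q=L[ok&(abs(L[:,1]-y)<10)&(abs(L[:,0])<15)&(L[:,2]>-10)&(L[:,2]<70)]
        if len(q)>6: print(n,y,len(q),np.percentile(q[:,2],(50,90)))
    b=ok&(abs(L[:,1]+320)<25)&(L[:,0]>20)&(L[:,0]<50)&(L[:,2]>5)&(L[:,2]<80); q=L[b]; print(" bar far end",len(q),np.percentile(q[:,2],(2,50,98)) if len(q) else 0)
cv2.imwrite("pics/c6.png",np.vstack([cv2.resize(out[0][140:320,250:430],(600,300)),cv2.resize(out[1][210:350,200:360],(600,300))]))
E
```

```text
time_s: 14.68
ee_pos: [522.8, -253.6, 132.7]
orientation: [-0.008, -0.028, 0.956, 0.293]
ft_force: [-2.6, -7.4, 10.4]
gripper_width: 21.8
finger_force: 61.5
[ 522.843 -253.602  132.691] [ 0.801  0.74  -0.299  1.539 -0.298  1.251  2.316] [-2.604 -7.383 10.417] [-0.763  0.52   0.364]
grip in press rel hinge [ -34.973 -322.563   42.724] lever angle 0.5926703013387528 radius 325.38043427397236
scene -290 67 [49.289 51.869]
scene -265 68 [49.419 51.216]
scene -240 65 [48.397 51.272]
scene -215 71 [48.526 51.308]
scene -190 74 [48.746 51.308]
scene -165 73 [47.688 51.445]
scene -140 115 [14.527 65.399]
scene -115 104 [47.416 51.966]
scene -90 77 [48.907 50.896]
scene -65 81 [49.073 51.396]
scene -40 82 [48.229 51.048]
scene -15 95 [48.147 51.264]
scene 10 113 [33.192 48.683]
 bar far end 78 [37.097 49.55  55.124]
side -265 33 [44.247 53.466]
side -240 55 [49.786 52.957]
side -215 53 [49.193 52.771]
side -190 49 [50.093 52.508]
side -165 89 [48.43  57.447]
side -140 114 [32.147 62.74 ]
side -115 41 [48.48  52.925]
side -90 49 [49.455 51.947]
side -65 42 [48.544 52.559]
side -40 43 [48.319 52.409]
side -15 116 [18.735 50.31 ]
side 10 28 [43.826 51.482]
 bar far end 0 0
```

View pics/c6.png

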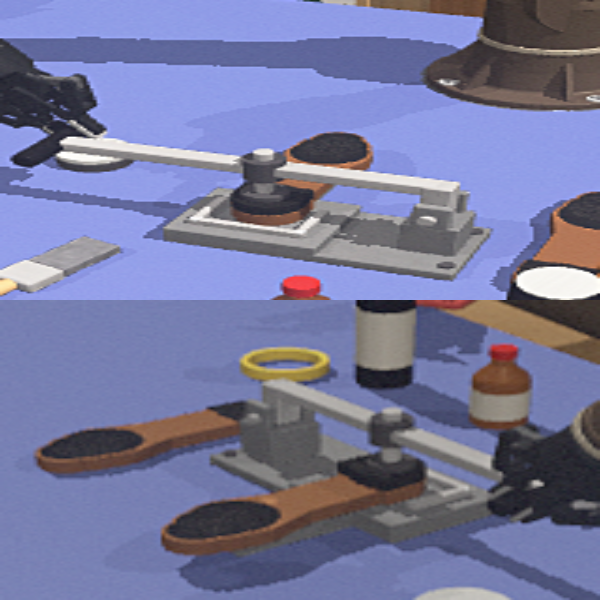

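The lever is level to within about 0.005 rad: the arm's top is flat in both views and the foot is pressing on the heel block. I'll nudge it slightly, settle and re-check.

```bash
python3 -m jog '[{"ax":-0.03,"ay":0,"az":0,"tx":0,"ty":-0.02,"tz":0.02,"gripper":0},{"ax":0,"ay":0,"az":0,"tx":0,"ty":0,"tz":0,"gripper":0},{"ax":0,"ay":0,"az":0,"tx":0,"ty":0,"tz":0,"gripper":0},{"ax":0,"ay":0,"az":0,"tx":0,"ty":0,"tz":0,"gripper":0},{"ax":0,"ay":0,"az":0,"tx":0,"ty":0,"tz":0,"gripper":0},{"ax":0,"ay":0,"az":0,"tx":0,"ty":0,"tz":0,"gripper":0},{"ax":0,"ay":0,"az":0,"tx":0,"ty":0,"tz":0,"gripper":0},{"ax":0,"ay":0,"az":0,"tx":0,"ty":0,"tz":0,"gripper":0}]'
python3 - <<'E'
from h import *
s,e,m=pose()
g=e+m@[0,0,6]; r=R.from_euler("z",-3.3,degrees=True).as_matrix()@(g-[539,73.8,85])
a=0.6-(np.arctan2(r[2],-r[1])-np.arctan2(40,320)); print(a)
if .58<a<.625: ctrl.sign_off(); print("signed")
E
```

```text
time_s: 15.78
ee_pos: [522.9, -253.9, 131.6]
orientation: [-0.008, -0.028, 0.955, 0.295]
ft_force: [-4.0, -6.7, 12.3]
gripper_width: 22.4
finger_force: 61.5
0.5961246376490902
the job is handed in; nothing more can be done
signed
```

The heeled sole is seated heel-up in the press nest with its toe along the tongue, and I signed off at about 15.8 s with the robot gripping the handle and holding the lever at about 0.596 rad (level is 0.60), the foot on the heel block.

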